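Snap the repair case shut

ROBOT

A 7-joint arm with a two-finger parallel gripper is mounted at the origin on the work surface. World frame = base frame: x ahead of the robot, y to its left, z up, the work surface at z = 0. Lengths are in m, angles in rad, forces in N, time in s.
With the tool pointing down it reaches from about 0.425 to 0.925 m from the base axis. Payload 6.8 kg.
Tool frame: the origin (TCP) lies at the very end of the fingers, on their centre line; the grasp point (between the pads) lies 19 mm behind it (r.tcp_to_grasp is the distance from the TCP to the grasp point, in m); z points along the fingers, y is the line along which they close (so a half turn about z gives the same grasp; the last joint's range is limited). The gripper opens to 85 mm and grips with 20 to 120 N. Pads are 22 mm wide; open, the fingers measure 114 mm over their backs; the gripper's body (76 mm by 85 mm) begins 54 mm behind the grasp point. The pads swing forward as they close: fully open they stand 13 mm farther back than shut.
Start: joints at [-1.296, 0.477, 0.022, 1.555, -0.011, 1.109, -0.083], TCP at [0.252, 0.626, 0.231] pointing down, gripper open.
Joint ranges: [-2.96, 2.96], [-0.34, 2.1], [-1.41, 1.46], [0.24, 2.44], [-1.37, 4.51], [0.17, 1.92], [-2.96, 2.96]. Speed limits (rad/s): [2.39, 2.39, 3.14, 3.14, 3.14, 3.14, 3.14].

INTERFACE

Orientations are given as a rotation vector (axis times angle).
In Python, from bench import r gives the robot as it stands.
- The arm moves only by the tool step_arm, never from a script. Its argument "moves" is a list of rows, each a list of 7 numbers: the shift along the tool's x, y, z in mm, then the turn, a rotation vector about the tool's x, y, z in rad, then the finger opening in mm, from 0 to 85.4. A call has 1 to 8 rows; each row is the pose to reach, as a shift and turn from the pose commanded when the call began, along the tool's axes at that moment; what a row does not reach only later rows make up. A row lasts 1/10 s, in which the tool goes at most 50 mm and 8.59 degrees, less where a joint would pass 70% of its speed; a pose out of reach is approached as far as the arm can. A call with a gripper value outside its range is refused whole. The fingers move at their own pace and stop on an object; "grip_force" is the grip in N (left out, the last holds). Time passes only in rows, so rows that repeat a pose let the fingers close. It gives the time, the measured TCP pose, the force, the opening and the grip force at its end, in the units of the state.
- r.get_obs(): the state, without advancing time (a new reading comes with each control period).
- r.grab_frame(name): name is "side" or "top"; returns a dict with "image" (400x640x3 uint8, red, green, blue), "depth" (400x640 float32, m along the optical axis (not along the pixel's ray), 0 where there is no reading), "mtx" (3x3 intrinsics, pixels), "rvec" (rotation vector, rad) and "tvec" (3), from world to camera coordinates, as OpenCV has them. Camera axes: x right, y down, z forward; pixel columns grow to the right and rows downward; lengths in m; the calibration is good to about 2 mm. A picture is of the moment at which its call begins.
- r.hand_in(): hands the job in; it is judged then, once.
The state is a dict: "clock": time; "joints": joint angles; "qvel": joint speeds; "tau": joint torques, N m; "tcp_pos": TCP position; "orientation": TCP orientation; "contact_force": force on the tool from outside, world axes, zero at the start; "moment": the same for the moment, N m; "grip_width": finger opening in m; "gripper_force": force on a finger pad.
Only numpy, scipy, OpenCV 4.12 (cv2) and the standard library are available. Lean on these libraries where they do the work, as an engineer would, in place of code of your own. Each camera call takes 0.05 s, during which the arm holds its last target. There are 200 camera calls.

TASK

The lid of the clear puncture-repair case is down but not snapped on: press down the raised rim sections at its left, right and front, one after another, until each clicks home, and then, last of all, press the latch flap at its front down flat until it clicks. Only press: do not pick up or carry the case or anything else, leave the case standing about where it is and the other things on the counter undisturbed, and finish clear of everything.

Things in the scene. Friction and masses are not known exactly. Their poses are not given: they have to be found in the camera images.
- case: Clear polycarbonate case, grey lid rim, loose, about 0.9 kg, 120 (its x) by 160 mm (its y), 46 mm high shut. Origin: centre of its underside, z up; its -x side is the front (latch), its +x side has the lid hinge (two steel barrels), +y is its left. The lid's clear panel is recessed, top at 39 mm; the rim strip along the hinge is fixed, top at 46 mm, the height of the other sections once home. Yaw within 35 degrees.
- rim_left_top (a point): Centre of the top face of the left rim section, a grey bar 98 (case x) by 20 mm (case y), 8 mm thick; top 54 mm above the counter open, 46 mm home. Slides straight down, resists with up to about 8 N, snaps home by itself past half-way and stays; released sooner, it springs back.
- rim_right_top (a point): Centre of the top face of the right rim section, the same as the left one, 140 mm from it.
- rim_front_top (a point): Centre of the top face of the front rim section, a grey bar 20 mm (case x) by 116 mm (case y), otherwise the same as the left one.
- latch_pad (a point): Point to press on top of the latch flap, 30 mm from its hinge. Grey plate 40 mm long, 46 wide, 5 thick; hinge line 66 mm in front of the case's centre, 34 mm above the counter, tip towards the case's -x. Open, it stands up 0.5 rad, tip at 55 mm; shut it lies level, top at 36.5 mm, this point then 96 mm in front of the centre. Resists with up to about 8 N, past half-way snaps down and stays.
- rim_left (a joint): How far the left section is pressed: 0 open, 0.008 m home.
- rim_right (a joint): How far the right section is pressed: 0 open, 0.008 m home.
- rim_front (a joint): How far the front section is pressed: 0 open, 0.008 m home.
- latch (a joint): Turn of the latch flap: 0 open (raised 0.5 rad), 0.5 rad flat and shut.
- lever_a: Black plastic tire lever, 128 by 20 by 8 mm, lying on the counter left of the case; leave alone.
- lever_b: Such a tire lever again, lying in the shallow aluminium tray (200 by 150 by 18 mm) at the robot's left; leave alone.
- rasp: Steel rasp with a wooden handle, 160 mm long, 16 mm high, in the tray; leave alone.
- pump: Chrome mini pump, 190 mm long, 24 mm high, lying along the case's hinge side; leave alone.
- valve_tool: Small red plastic valve tool, 70 by 28 by 8 mm, lying right of the case; leave alone.
- tub: Round white closed tub, 68 mm across, 55 mm high, at the robot's right; leave alone.
Not all that is in view belongs to the job. There is more than one size of the case; the one meant has the size given above.

How it is judged:
On the way, in this order (a step that is already met when the one before it is completed fails the run):
1. left, right and front rim sections are all snapped home while the latch flap still stands open (value of joint each of rim_left, rim_right, rim_front above 0.0055 m and value of joint latch below 0.25 rad), for 0.2 s.
2. the latch flap is pressed flat (value of joint latch above 0.38 rad), for 0.2 s.
At the end, for the whole second after the job is handed in: All three rim sections are down by more than 5.5 of 8 mm, the latch flap turned by more than 0.38 of 0.5 rad, the case stands at rest, level, within 40 mm of where it was, and the other things lie within 30 mm of where they were (value of joint each of rim_left, rim_right, rim_front above 0.0055 m and value of joint latch above 0.38 rad and distance of case from where it was at the start of the episode below 0.04 m and angle between case's own z axis and vertical below 0.1 rad and linear speed of case below 0.02 m/s and distance of each of lever_a, lever_b, rasp, pump, valve_tool, tub from where it was at the start of the episode below 0.03 m); the robot touches nothing.
It fails at once if the case is lifted or tipped (height (world z) of case above 0.015 m or angle between case's own z axis and vertical above 0.2 rad).
It fails at once if the case is carried or pushed away (distance of case from where it was at the start of the episode above 0.04 m).
It fails at once if another thing is lifted, carried or knocked away (distance of any of lever_a, lever_b, rasp, pump, valve_tool, tub from where it was at the start of the episode above 0.03 m).
It also fails if it takes over 45 s, if anything falls off the work surface, if the arm or the gripper's body presses on something with over 40 N, if the wrist force passes 120 N, or if a joint passes its speed limit or range.

## Working session

There is one attempt and no reset: what is moved stays moved. The work goes in short steps, Python scripts to look and compute and a tool call to move; the robot and the scene stay as the last step left them, time stands still between calls to the robot, and variables do not carry over. Pictures are saved under pics/ and viewed, at most 10 in all, crops included, and the job is handed in when it is done.

Besides the shell and the picture viewer there is one more tool, called by a JSON object that holds its "fn" and its "kwargs", one argument or row to a line. step_arm: Moves the arm, as the interface text tells. Its arguments: {"type":"object","properties":{"moves":{"type":"array","items":{"type":"array","items":{"type":"number"}}},"grip_force":{"type":"number"}},"required":["moves"]}

```bash
mkdir -p pics; cat > h.py <<'E'
import numpy as np, cv2
from bench import r
def grab(n):
    f=r.grab_frame(n); np.savez(f'{n}.npz',**f); return f
def ray(f,uv,z):
    R=cv2.Rodrigues(np.array(f['rvec'],float))[0]; t=np.array(f['tvec'],float).ravel()
    c=-R.T@t; out=[]
    for p in np.atleast_2d(uv):
        d=R.T@np.linalg.solve(f['mtx'],[p[0],p[1],1]); out.append(c+d*(z-c[2])/d[2])
    return np.array(out)
def dep(f,u,v):
    R=cv2.Rodrigues(np.array(f['rvec'],float))[0]; t=np.array(f['tvec'],float).ravel()
    return R.T@(np.linalg.solve(f['mtx'],[u,v,1])*f['depth'][v,u]-t)
def proj(f,P):
    return cv2.projectPoints(np.array(P,float),np.array(f['rvec'],float),np.array(f['tvec'],float),f['mtx'],None)[0][:,0]
E
python3 - <<'E'
from h import *
for n in('top','side'):
    f=grab(n); cv2.imwrite(f'pics/{n}0.png',f['image'][...,::-1])
    R=cv2.Rodrigues(np.array(f['rvec'],float))[0];print(n,-R.T@np.ravel(f['tvec']),R[2])
o=r.get_obs();print(o['tcp_pos'],o['orientation'],o['clock'])
E
```

```text
top [0.32740319 0.02824415 1.27366636] [ 0.1628237  -0.01422222 -0.98655267]
side [ 0.11190689 -1.01122888  0.69657091] [ 0.33380586  0.80670364 -0.48765038]
[0.25191397 0.62561558 0.23042269] [-5.97537385e-01 -3.08404834e+00  2.69235169e-03] 0.1
```

View pics/top0.png

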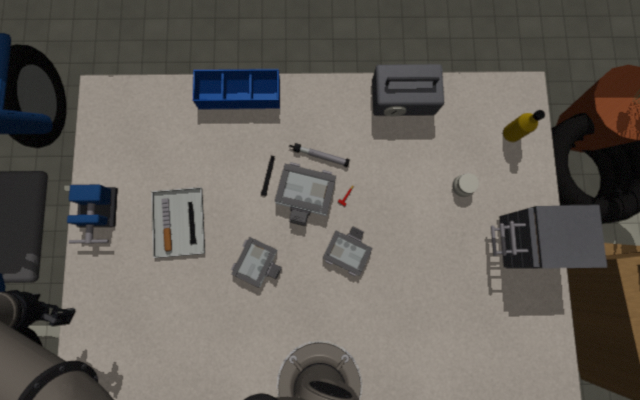

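View pics/side0.png

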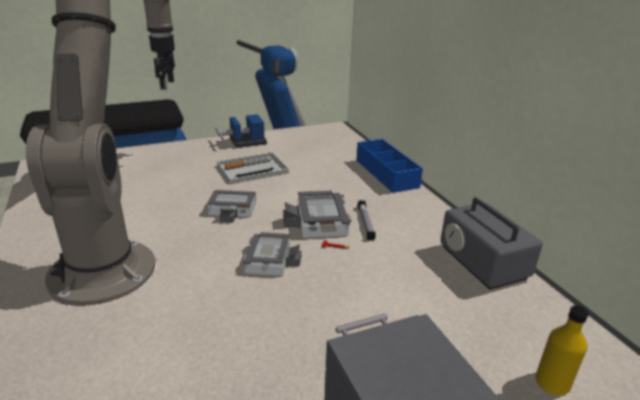

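Three cases could be meant: the larger one at top (305,192), with the pump on its hinge side, the lever on its left and the valve tool on its right, and two smaller ones at (256,263) and (347,253). By the description I choose the first, and check its size in a crop.

```bash
python3 - <<'E'
from h import *
f=dict(np.load('top.npz')); im=f['image'][...,::-1]
c=im[140:240,250:370]; cv2.imwrite('pics/crop0.png',cv2.resize(c,None,fx=6,fy=6,interpolation=cv2.INTER_CUBIC))
# grey (neutral, darker than counter) mask
for name,(u0,u1,v0,v1) in dict(big=(265,345,160,230),s1=(225,290,230,300),s2=(318,380,222,285)).items():
    g=cv2.cvtColor(im,cv2.COLOR_BGR2GRAY); m=np.zeros_like(g); m[v0:v1,u0:u1]=(g[v0:v1,u0:u1]<128)*255
    cs,_=cv2.findContours(m,cv2.RETR_EXTERNAL,cv2.CHAIN_APPROX_NONE); k=max(cs,key=cv2.contourArea)
    m2=np.zeros_like(g);cv2.drawContours(m2,[k],-1,255,-1)
    m2=cv2.morphologyEx(m2,cv2.MORPH_OPEN,np.ones((25,25))if 0 else cv2.getStructuringElement(cv2.MORPH_ELLIPSE,(27,27)))
    k2=max(cv2.findContours(m2,cv2.RETR_EXTERNAL,cv2.CHAIN_APPROX_NONE)[0],key=cv2.contourArea)
    P=ray(f,k2[:,0],.05)[:,:2].astype(np.float32)*1000
    print(name,cv2.minAreaRect(P), 'depth h',dep(f,(u0+u1)//2,(v0+v1)//2))
E
```

```text
big ((534.291015625, 36.00923156738281), (170.33042907714844, 174.98464965820312), 76.54280090332031) depth h [0.54093156 0.03393497 0.04035953]
s1 ((331.9967041015625, 175.59591674804688), (124.11976623535156, 141.6690673828125), 59.834842681884766) depth h [0.33769752 0.17612559 0.02702728]
s2 ((363.9695739746094, -87.60765075683594), (129.21681213378906, 122.35688018798828), 62.91326141357422) depth h [ 0.36882263 -0.09325859  0.02844145]
```

View pics/crop0.png

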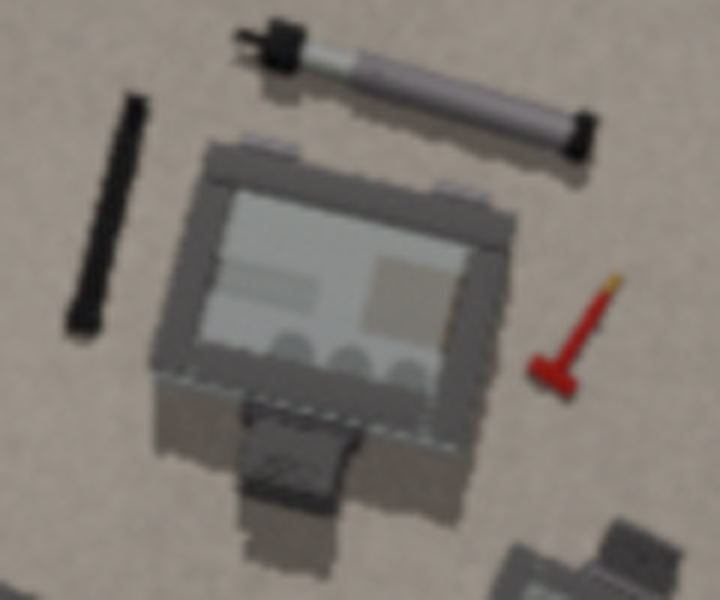

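The crop shows the chosen case with its latch flap pointing toward the robot at crop (300,455), two hinge barrels at (270,145) and (462,190), and rim corners at about (208,143), (518,213), (458,450) and (152,370). Below and right of it are shadows. I'll turn the corners into a pose.

```bash
cat >> h.py <<'E'
def tcp():
    from scipy.spatial.transform import Rotation as S
    o=r.get_obs(); return np.array(o['tcp_pos']),S.from_rotvec(o['orientation']).as_matrix(),o
E
python3 - <<'E'
from h import *
f=dict(np.load('top.npz'))
px=lambda x,y:((x+.5)/6-.5+250,(y+.5)/6-.5+140)
BL,BR=ray(f,[px(208,143),px(518,213)],.046); FL,FR=ray(f,[px(152,370),px(458,450)],.054)
print(BL,BR,FL,FR)
d=lambda a,b:np.linalg.norm((a-b)[:2]); print('widths',d(BL,BR),d(FL,FR),d(BL,FL),d(BR,FR))
y=(BL-BR+FL-FR)[:2]; x=(BL-FL+BR-FR)[:2]
print('yaw',np.arctan2(-y[0],y[1]),np.arctan2(x[1],x[0]),'c',(BL+BR+FL+FR)/4)
# sanity by depth: points on the rim
for x,y in[(180,280),(480,330),(300,395),(360,180),(300,455)]:
    u,v=px(x,y);print(dep(f,round(u),round(v)))
print('lamp',px(300,455)); 
yw=(np.arctan2(-y[0],y[1]) if not np.isscalar(y) else 0)
p,R,o=tcp();print(p,R.round(3))
E
```

```text
[0.63649687 0.09492716 0.046     ] [ 0.59913859 -0.05885882  0.046     ] [0.52102602 0.1220633  0.054     ] [ 0.47994233 -0.02647342  0.054     ]
widths 0.1582585547504607 0.15411368589856975 0.11861655996135827 0.12351745509087003
yaw -0.2538662720021596 -0.24840394176811403 c [0.55915095 0.03291455 0.05      ]
[0.56682934 0.10733962 0.0513034 ]
[ 0.53811839 -0.03967884  0.05172097]
[0.50979172 0.04888081 0.04915554]
[0.61524996 0.01820115 0.04705253]
[0.48055497 0.04917847 0.04660957]
lamp (299.5833333333333, 215.41666666666669)
[0.25191397 0.62561558 0.23042269] [[-0.928  0.373 -0.001]
 [ 0.373  0.928 -0.002]
 [-0.    -0.002 -1.   ]]
```

The pose fits the sizes given: corner spans of 158 x 121 mm against 160 x 120. The case centre is (0.559, 0.033) and its yaw is -0.25. I'll move above the left bar with the fingers shut, turned to the case.

{"fn": "step_arm", "kwargs": {
  "moves": [
    [-486,-367,60,0,0,-0.13,0],
    [-486,-367,60,0,0,-0.13,0],
    [-486,-367,60,0,0,-0.13,0],
    [-486,-367,60,0,0,-0.13,0],
    [-486,-367,60,0,0,-0.13,0],
    [-486,-367,60,0,0,-0.13,0],
    [-486,-367,60,0,0,-0.13,0],
    [-486,-367,60,0,0,-0.13,0]
  ],
  "grip_force": 30
}}

```text
clock: 0.9
tcp_pos: [0.4577, 0.283, 0.1918]
orientation: [-0.396, -3.116, 0.0]
contact_force: [0.2, 0.4, 0.6]
grip_width: -0.0001
gripper_force: 0.0
```

```bash
cat >> h.py <<'E'
C=np.array([.559,.033]);YAW=-.25
def target(x,y,z):
    c,s=np.cos(YAW),np.sin(YAW); return np.array([C[0]+c*x-s*y,C[1]+s*x+c*y,z])
def go(x,y,z):
    p,R,o=tcp(); print('tcp',p.round(4),'F',np.round(o['contact_force'],1),'w',o['grip_width'],'yaw err',np.arctan2(-R[1,0],-R[0,0])-YAW,'shift mm',((R.T@(target(x,y,z)-p))*1000).round(1))
E
python3 -c "
from h import *
go(-.011,.07,.1)"
```

```text
tcp [0.4577 0.283  0.1918] F [0.2 0.4 0.6] w -9.03274998876698e-05 yaw err -0.002656127328987845 shift mm [-149.4 -146.8   91.8]
```

{"fn": "step_arm", "kwargs": {
  "moves": [
    [-149,-147,60,0,0,0,0],
    [-149,-147,80,0,0,0,0],
    [-149,-147,92,0,0,0,0],
    [-149,-147,92,0,0,0,0],
    [-149,-147,92,0,0,0,0],
    [-149,-147,92,0,0,0,0],
    [-149,-147,92,0,0,0,0],
    [-149,-147,92,0,0,0,0]
  ]
}}

```text
clock: 1.7
tcp_pos: [0.5644, 0.107, 0.1004]
orientation: [-0.393, -3.117, -0.001]
contact_force: [-0.1, -0.1, -0.0]
grip_width: 0.0002
gripper_force: 0.0
```

```bash
python3 -c "
from h import *
go(-.011,.07,.060)
f=grab('top');cv2.imwrite('pics/t1.png',cv2.resize(f['image'][140:240,250:370,::-1],None,fx=6,fy=6,interpolation=cv2.INTER_CUBIC))
g=grab('side');cv2.imwrite('pics/s1.png',cv2.resize(g['image'][160:260,260:380,::-1],None,fx=6,fy=6,interpolation=cv2.INTER_CUBIC))
for n,a in (('top',f),('side',g)): print(n,[(proj(a,[target(*p)])[0]-([250,140] if n=='top' else [260,160]))*6 for p in [(-.011,.07,.054),(-.011,-.07,.054),(-.05,0,.054),(-.06,.08,.054),(.06,-.08,.046)]], proj(a,[tcp()[0]]))
"
```

```text
tcp [0.5644 0.107  0.1004] F [-0.1 -0.1 -0. ] w 0.0001781181559085171 yaw err -0.0009678460399082378 shift mm [-2.1 -3.  40.4]
top [array([187.38652037, 277.20129416]), array([465.05737388, 343.67267346]), array([307.01125459, 386.90551042]), array([142.73594459, 368.32438507]), array([516.58382684, 214.02476648])] [[278.91747106 183.480579  ]]
side [array([320.70188813, 190.92177097]), array([361.92554506, 344.18059995]), array([254.09395446, 268.02216492]), array([214.93878482, 185.44817468]), array([528.06184649, 363.87750512])] [[312.88037443 176.50947424]]
```

View pics/s1.png

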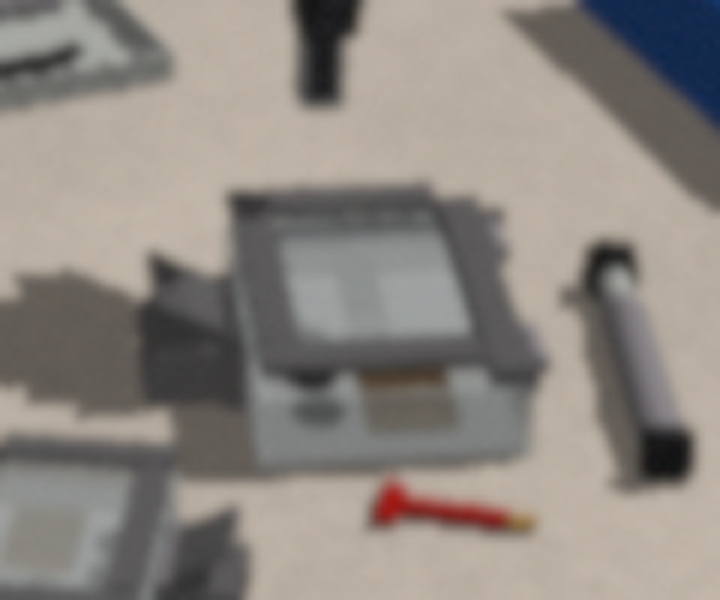

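The side crop shows the fingertip at (320,103), matching its projection. The rim corners sit about 15 crop px (about 5 mm) further toward +x than I predicted. I'll check the top view as well.

View pics/t1.png

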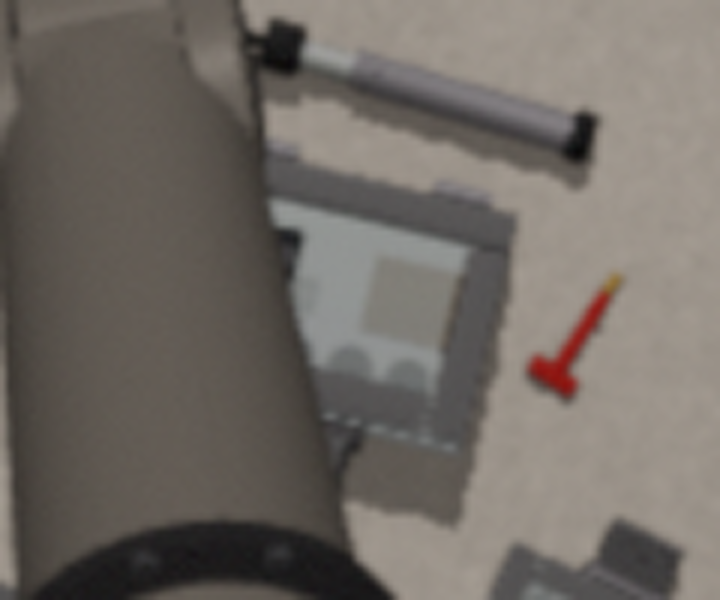

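```bash
python3 - <<'E'
from h import *
f=dict(np.load('top.npz'));g=dict(np.load('side.npz'))
px=lambda x,y,o:((x+.5)/6-.5+o[0],(y+.5)/6-.5+o[1])
T=[(208,143),(518,213),(458,450),(152,370)];S=[(None),(545,368),(268,368),(232,190)]
def P(f):return f['mtx']@np.c_[cv2.Rodrigues(f['rvec'])[0],f['tvec'].ravel()]
for a,b in list(zip(T,S))[1:]:
    X=cv2.triangulatePoints(P(f),P(g),np.array(px(*a,(250,140)),float),np.array(px(*b,(260,160)),float)).ravel();print(X[:3]/X[3])
E
```

```text
[ 0.60202309 -0.05984039  0.04402798]
[ 0.48482737 -0.02794093  0.04994133]
[0.52401587 0.1212641  0.0539798 ]
```

The arm hides the left bar in the top crop. Triangulating the rim corners puts the centre at (0.562, 0.032), and their heights of 0.044-0.054 m are plausible. I'll use that centre and press the left bar.

{"fn": "step_arm", "kwargs": {
  "moves": [
    [-5,-3,25,0,0,0,0],
    [-5,-3,40,0,0,0,0],
    [-5,-3,44,0,0,0,0],
    [-5,-3,47,0,0,0,0],
    [-5,-3,50,0,0,0,0],
    [-5,-3,53,0,0,0,0],
    [-5,-3,55,0,0,0,0],
    [-5,-3,55,0,0,0,0]
  ]
}}

```text
clock: 2.6
tcp_pos: [0.5679, 0.1023, 0.0478]
orientation: [-0.395, -3.115, -0.002]
contact_force: [-11.5, 0.2, 25.3]
grip_width: -0.0001
gripper_force: 13.5
```

```bash
sed -i 's/^C=.*;/C=np.array([.562,.032]);/' h.py; python3 -c "
from h import *
go(-.011,.07,.045)
g=grab('side');cv2.imwrite('pics/s2.png',cv2.resize(g['image'][160:260,260:380,::-1],None,fx=6,fy=6,interpolation=cv2.INTER_CUBIC))"
```

```text
tcp [0.5679 0.1023 0.0478] F [-11.5   0.2  25.3] w -8.071169843370476e-05 yaw err -0.0022251036239553934 shift mm [-0.6  0.4  2.8]
```

View pics/s2.png

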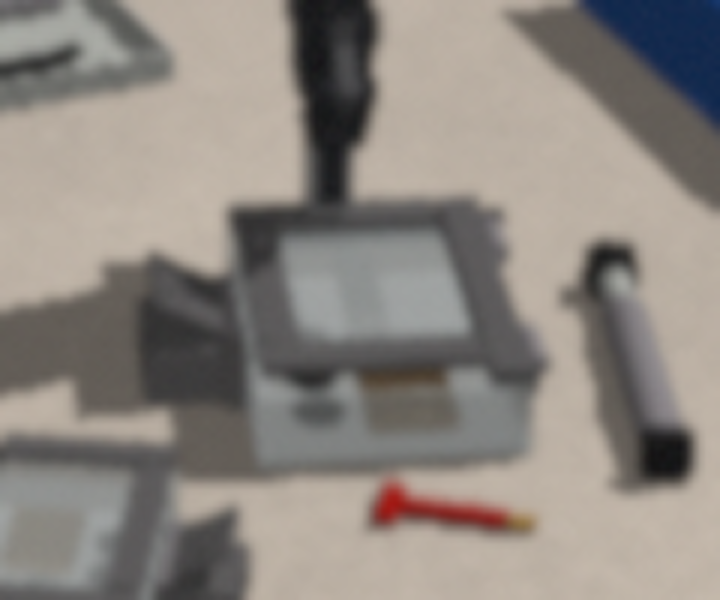

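The left bar is flush with the rim at (330,205), and the 25 N reading at z = 0.048 agrees with it being home. The case hasn't moved. Next is the right bar, 140 mm along tool -y.

{"fn": "step_arm", "kwargs": {
  "moves": [
    [0,0,-35,0,0,0,0],
    [0,-50,-35,0,0,0,0],
    [0,-100,-35,0,0,0,0],
    [0,-140,-35,0,0,0,0],
    [0,-140,-35,0,0,0,0],
    [0,-140,-30,0,0,0,0],
    [0,-140,-14,0,0,0,0],
    [0,-140,-10,0,0,0,0]
  ]
}}

```text
clock: 3.45
tcp_pos: [0.5335, -0.0323, 0.054]
orientation: [-0.392, -3.116, -0.001]
contact_force: [-1.0, 0.3, 3.5]
grip_width: 0.0001
gripper_force: 2.2
```

{"fn": "step_arm", "kwargs": {
  "moves": [
    [0,0,3,0,0,0,0],
    [0,0,5,0,0,0,0],
    [0,0,7,0,0,0,0],
    [0,0,9,0,0,0,0],
    [0,0,10,0,0,0,0],
    [0,0,10,0,0,0,0]
  ]
}}

```text
clock: 4.05
tcp_pos: [0.5336, -0.0324, 0.0481]
orientation: [-0.393, -3.116, -0.003]
contact_force: [-12.9, 2.8, 36.5]
grip_width: -0.0002
gripper_force: 18.5
```

```bash
python3 -c "
from h import *
go(-.011,-.07,.045)"
```

```text
tcp [ 0.5336 -0.0324  0.0481] F [-12.9   2.8  36.5] w -0.00017411917565255089 yaw err -0.0009798795706826846 shift mm [-0.6 -0.6  3.1]
```

It's home at the same stop height of 0.048. Next is the front bar.

{"fn": "step_arm", "kwargs": {
  "moves": [
    [0,0,-35,0,0,0,0],
    [20,35,-35,0,0,0,0],
    [38,70,-35,0,0,0,0],
    [38,70,-35,0,0,0,0],
    [38,70,-30,0,0,0,0],
    [38,70,-14,0,0,0,0],
    [38,70,-10,0,0,0,0]
  ]
}}

```text
clock: 4.75
tcp_pos: [0.5138, 0.0419, 0.0538]
orientation: [-0.397, -3.114, 0.002]
contact_force: [-0.5, 0.7, 5.9]
grip_width: -0.0001
gripper_force: 3.1
```

{"fn": "step_arm", "kwargs": {
  "moves": [
    [0,0,3,0,0,0,0],
    [0,0,5,0,0,0,0],
    [0,0,7,0,0,0,0],
    [0,0,8,0,0,0,0],
    [0,0,9,0,0,0,0],
    [0,0,9,0,0,0,0]
  ]
}}

```text
clock: 5.35
tcp_pos: [0.5142, 0.0422, 0.0484]
orientation: [-0.398, -3.115, -0.001]
contact_force: [-10.9, -0.1, 32.0]
grip_width: -0.0001
gripper_force: 15.9
```

{"fn": "step_arm", "kwargs": {
  "moves": [
    [0,0,-40,0,0,0,0],
    [0,0,-70,0,0,0,0],
    [0,0,-70,0,0,0,0]
  ]
}}

```text
clock: 5.65
tcp_pos: [0.5176, 0.0424, 0.1199]
orientation: [0.398, 3.109, 0.003]
contact_force: [-0.1, 0.1, -0.0]
grip_width: -0.0001
gripper_force: 0.0
```

```bash
python3 -c "
from h import *
go(-.094,0,.07)
g=grab('side');cv2.imwrite('pics/s3.png',cv2.resize(g['image'][160:260,260:380,::-1],None,fx=6,fy=6,interpolation=cv2.INTER_CUBIC))"
```

```text
tcp [0.5176 0.0424 0.1199] F [-0.1  0.1 -0. ] w -7.901002544517779e-05 yaw err -0.004564582324177002 shift mm [48.7  0.6 49.6]
```

View pics/s3.png

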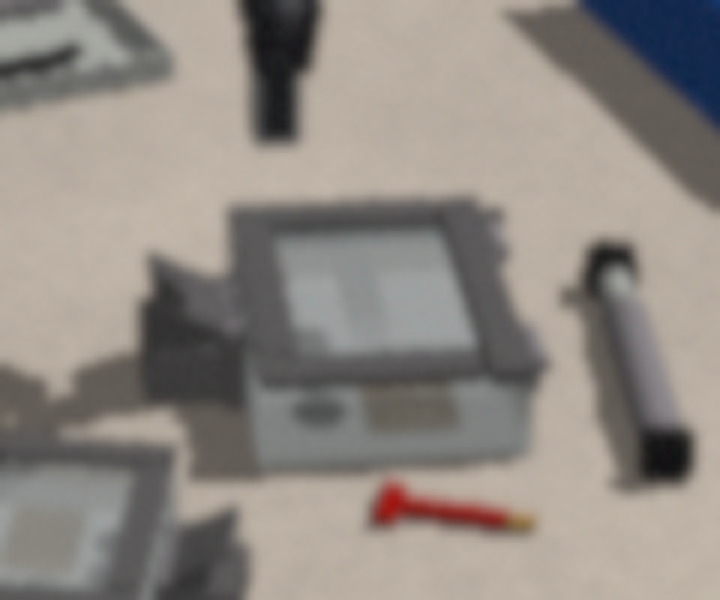

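All three bars are flush, and the latch flap still stands raised at (165,290). Now I press the latch.

{"fn": "step_arm", "kwargs": {
  "moves": [
    [47,0,0,0,0,0,0],
    [47,0,20,0,0,0,0],
    [47,0,50,0,0,0,0],
    [47,0,60,0,0,0,0],
    [47,0,65,0,0,0,0],
    [47,0,69,0,0,0,0],
    [47,0,73,0,0,0,0],
    [47,0,76,0,0,0,0]
  ]
}}

```text
clock: 6.5
tcp_pos: [0.4695, 0.0545, 0.0399]
orientation: [0.397, 3.116, -0.0]
contact_force: [-0.2, 0.2, 0.1]
grip_width: 0.0001
gripper_force: 0.0
```

{"fn": "step_arm", "kwargs": {
  "moves": [
    [0,0,2,0,0,0,0],
    [0,0,4,0,0,0,0],
    [0,0,6,0,0,0,0],
    [0,0,7,0,0,0,0],
    [0,0,7,0,0,0,0]
  ]
}}

```text
clock: 7.0
tcp_pos: [0.4693, 0.0547, 0.0356]
orientation: [0.397, 3.116, 0.002]
contact_force: [-10.3, -0.4, 39.0]
grip_width: 0.0001
gripper_force: 19.9
```

It has snapped down: the force was zero at 0.040, then a hard stop came at 0.036. I'll retreat up and away.

{"fn": "step_arm", "kwargs": {
  "moves": [
    [0,0,-40,0,0,0,0],
    [0,0,-90,0,0,0,0],
    [0,0,-140,0,0,0,0],
    [0,40,-180,0,0,0,0],
    [0,90,-200,0,0,0,0],
    [0,140,-200,0,0,0,0],
    [0,140,-200,0,0,0,0],
    [0,140,-200,0,0,0,0]
  ]
}}

```text
clock: 7.8
tcp_pos: [0.5039, 0.1925, 0.233]
orientation: [0.39, 3.117, 0.001]
contact_force: [0.2, -0.1, 0.1]
grip_width: 0.0001
gripper_force: 0.0
```

```bash
python3 -c "
from h import *
g=grab('side');cv2.imwrite('pics/s4.png',cv2.resize(g['image'][160:260,260:380,::-1],None,fx=6,fy=6,interpolation=cv2.INTER_CUBIC))"
```

```text
(no output)
```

View pics/s4.png

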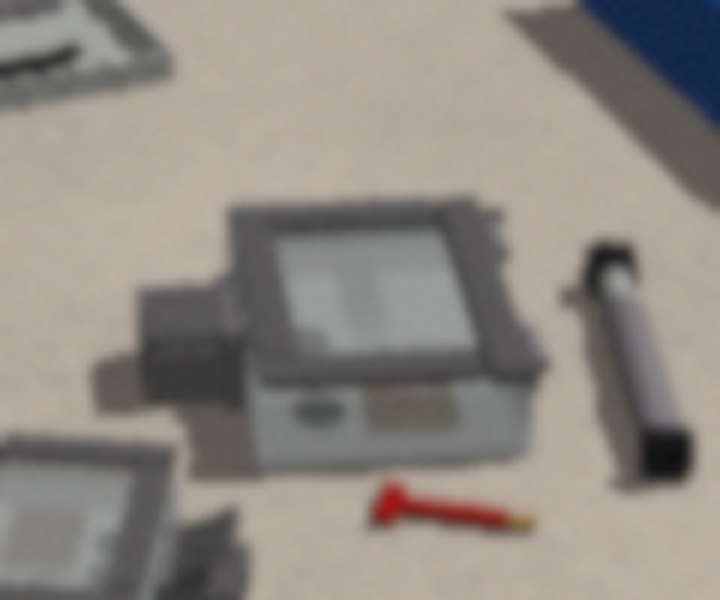

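The latch lies flat at (185,315), all the bars are home, and nothing else has moved.

```bash
python3 -c "
from h import *
print(r.hand_in())"
```

```text
the job is handed in; nothing more can be done
None
```

I pressed the left, right and front rim sections home, then pressed the latch flap flat; the last picture shows the case in place and nothing near it disturbed, and I handed the job in with the arm clear (no verdict was returned).

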